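# Unload the glass mould and cap the pots

## Robot

A 7-joint arm with a two-finger parallel gripper is mounted at the origin on the work surface. World frame = base frame: x ahead of the robot, y to its left, z up, the work surface at z = 0. Lengths are in m, angles in rad, forces in N, time in s.
With the tool pointing down it reaches from about 0.375 to 0.925 m from the base axis. Payload 3.1 kg.
Tool frame: the origin (TCP) lies between the finger pads; the fingertips stand 19 mm ahead of it and the grasp point (between the pads) is the TCP; z points along the fingers, y is the direction in which the jaws open and shut (so a half turn about z gives the same grasp; the last joint's range is limited). The gripper opens to 85 mm and grips with 20 to 120 N. Pads are 22 mm wide; open, the fingers measure 114 mm over their backs; the gripper's body (76 mm by 85 mm) begins 54 mm behind the grasp point. The pads swing forward as they close: fully open they stand 13 mm farther back than shut.
Start: joints at [1.196, 0.383, 0.044, 1.598, -0.018, 1.161, -0.05], TCP at [0.178, -0.625, 0.222] pointing down, gripper open.
Joint ranges: [-2.61, 2.61], [-0.41, 2.15], [-1.48, 1.57], [0, 2.5], [-1.57, 4.71], [0.05, 1.97], [-2.85, 2.85]. Speed limits (rad/s): [2.79, 2.79, 3.14, 3.14, 3.14, 3.14, 3.14].

## Interface

Orientations are given as a unit quaternion [x, y, z, w].
In Python, from bench import move_ptp, movel, move_j, move_gripper, pause, inverse_kinematics, read_camera, camera_params, MotionError, sign_off, look_for, tip_of, read_time_s, read_qpos, read_joint_vel, read_effort, read_eef_pos, read_tcp_rot, read_ft_force, read_ft_torque, read_finger_gap gives the robot as it stands. Calls block until the motion is done:
- move_ptp(position, orientation): joint-space move of the TCP to a pose.
- movel(position, orientation=None, speed=0.15): straight line of the TCP; orientation=None keeps the orientation; speed is the mean speed in m/s.
- move_j(angles): joint-space move.
- move_gripper(opening, effort=None): finger opening in m; effort is the grip in N (None keeps the last); returns when the fingers have stopped.
- pause(seconds).
- inverse_kinematics(position, orientation): joint angles nearest the present ones, or None.
- read_camera(name): name is "scene" or "top" or "wrist"; returns the picture (400x640x3 uint8, red, green, blue); there is no depth.
- camera_params(name): a dict with "K" (3x3 intrinsics, pixels), "camera_from_world" (4x4, takes a point from world to camera coordinates). Camera axes: x right, y down, z forward; pixel columns grow to the right and rows downward; lengths in m; the calibration is good to about 2 mm. The wrist camera is an equidistant fisheye: a pixel r from the principal point sees the ray r / f radians off the axis. A picture is of the moment at which its call begins: read the wrist's pose just before it. camera_params takes no time and is no camera call; for the wrist camera it gives the pose at the moment of the call.
A pose or a line that the arm cannot do raises MotionError and nothing moves.
- sign_off(): hands the job in, once; it reports no verdict.
Trained networks look in the newest picture that a camera, given by its name, has taken for a name from the list of things; names that differ only in an ending like _2 or _b are one class to them, and where a whole thing is asked for, a point or a joint stands for the part that bears it (a point fixed in the world has none). Each returns a list of dicts, best first, with "confidence" (0 to 1); they miss things now and then, are a little off and sometimes report something else, mostly with a low value. They report only what shows in the picture. A call takes as long as a camera call. They do not tell look-alikes from the thing itself.
- look_for(camera, name): "at" ([column, row] in pixels, amid what is visible of it).
- tip_of(camera, name): "at" ([column, row] in pixels: a listed point, or the origin of a listed thing).
Readings, each from a call of its own:
- read_time_s(): time.
- read_qpos(): joint angles.
- read_joint_vel(): joint speeds.
- read_effort(): joint torques, N m.
- read_eef_pos(): TCP position.
- read_tcp_rot(): TCP orientation.
- read_ft_force(): force on the tool from outside, world axes, zero at the start.
- read_ft_torque(): the same for the moment, N m.
- read_finger_gap(): finger opening in m.
Only numpy, scipy, OpenCV 4.12 (cv2) and the standard library are available. Lean on these libraries where they do the work, as an engineer would, in place of code of your own. Each camera call takes 0.05 s, during which the arm holds its last target.

## Task

The mould of glass castings has cooled: slide it along the table, never lifting or tipping it, from the orange mark to lie squarely inside the blue mark, with the castings still in it. Then take every casting out, put each into the pot of its own colour, and cap all four pots (an empty one too) with the lids, pressing each lid down until the black seal ring has gone fully home and the lid sits level and tight on the rim. Slide the emptied mould back inside the orange mark, and do not disturb the jars, cups and bottles standing about.

Things in the scene. Friction and masses are not known exactly. Their poses are not given: they have to be found in the camera images.
- mould: white plaster casting mould, 188 x 64 x 18 mm block, about 0.7 kg, loose on the table; origin at the centre of its underside, x along its length. Four square cavities, 32 mm wide and 10 mm deep, in a row on its x axis at x = -74, -34, +34 and +74 mm. In the middle (x = 0) a grip rib stands on its top: 26 mm along x, 18 mm along y, its top 42 mm above the table
- cool_mark: orange-outlined flat rectangle 218 x 94 mm on the table, on or near whose centre the mould starts and where it ends; origin at its centre, x along its length; flat, nothing to feel
- unload_mark: blue-outlined flat rectangle 218 x 94 mm on the table, where the mould has to go to be unloaded; origin at its centre, x along its length (either end of the mould may point either way); flat, nothing to feel
- casting_blue: blue cast-glass block, 28 x 28 mm and 22 mm tall, 45 g; origin at the centre of its underside, z up out of the mould. It starts in any one of the cavities, with its top 12 mm out of the mould; it may be absent
- casting_green: green cast-glass block, 28 x 28 mm and 22 mm tall, 45 g; origin at the centre of its underside, z up out of the mould. It starts in any one of the cavities, with its top 12 mm out of the mould; it may be absent
- casting_red: red cast-glass block, 28 x 28 mm and 22 mm tall, 45 g; origin at the centre of its underside, z up out of the mould. It starts in any one of the cavities, with its top 12 mm out of the mould; it may be absent
- casting_yellow: yellow cast-glass block, 28 x 28 mm and 22 mm tall, 45 g; origin at the centre of its underside, z up out of the mould. It starts in any one of the cavities, with its top 12 mm out of the mould; it may be absent
- pot_blue: blue metal pot fixed to the table: outer diameter 92 mm, inner diameter 84 mm, rim 40 mm high, inner floor 4 mm above the table; origin at the centre of its underside
- seal_blue (a joint): how far the black rubber seal ring of the blue pot is pushed down, in m: 0 = it stands 7 mm proud of the rim (ring top 47 mm above the table), 0.007 = fully home, flush with the rim. It is a stiff push fit (about 7 N) and stays where it is left. A lid laid on the pot rests on this ring
- pot_green: green metal pot fixed to the table: outer diameter 92 mm, inner diameter 84 mm, rim 40 mm high, inner floor 4 mm above the table; origin at the centre of its underside
- seal_green (a joint): how far the black rubber seal ring of the green pot is pushed down, in m: 0 = it stands 7 mm proud of the rim (ring top 47 mm above the table), 0.007 = fully home, flush with the rim. It is a stiff push fit (about 7 N) and stays where it is left. A lid laid on the pot rests on this ring
- pot_red: red metal pot fixed to the table: outer diameter 92 mm, inner diameter 84 mm, rim 40 mm high, inner floor 4 mm above the table; origin at the centre of its underside
- seal_red (a joint): how far the black rubber seal ring of the red pot is pushed down, in m: 0 = it stands 7 mm proud of the rim (ring top 47 mm above the table), 0.007 = fully home, flush with the rim. It is a stiff push fit (about 7 N) and stays where it is left. A lid laid on the pot rests on this ring
- pot_yellow: yellow metal pot fixed to the table: outer diameter 92 mm, inner diameter 84 mm, rim 40 mm high, inner floor 4 mm above the table; origin at the centre of its underside
- seal_yellow (a joint): how far the black rubber seal ring of the yellow pot is pushed down, in m: 0 = it stands 7 mm proud of the rim (ring top 47 mm above the table), 0.007 = fully home, flush with the rim. It is a stiff push fit (about 7 N) and stays where it is left. A lid laid on the pot rests on this ring
- lid_a: one of four identical loose lids, 70 g: black plug 73 mm across and 6 mm deep below, aluminium flange 90 mm across and 6 mm thick on it, black upright knob 20 mm across and 22 mm tall on top (knob top 34 mm above the origin). Origin at the centre of the plug's underside, z up. Any lid fits any pot; on a pot whose seal is home its origin is 34 mm above the table (41 mm before it is pressed)
- lid_b: one of four identical loose lids, 70 g: black plug 73 mm across and 6 mm deep below, aluminium flange 90 mm across and 6 mm thick on it, black upright knob 20 mm across and 22 mm tall on top (knob top 34 mm above the origin). Origin at the centre of the plug's underside, z up. Any lid fits any pot; on a pot whose seal is home its origin is 34 mm above the table (41 mm before it is pressed)
- lid_c: one of four identical loose lids, 70 g: black plug 73 mm across and 6 mm deep below, aluminium flange 90 mm across and 6 mm thick on it, black upright knob 20 mm across and 22 mm tall on top (knob top 34 mm above the origin). Origin at the centre of the plug's underside, z up. Any lid fits any pot; on a pot whose seal is home its origin is 34 mm above the table (41 mm before it is pressed)
- lid_d: one of four identical loose lids, 70 g: black plug 73 mm across and 6 mm deep below, aluminium flange 90 mm across and 6 mm thick on it, black upright knob 20 mm across and 22 mm tall on top (knob top 34 mm above the origin). Origin at the centre of the plug's underside, z up. Any lid fits any pot; on a pot whose seal is home its origin is 34 mm above the table (41 mm before it is pressed)
- jar_white: jar with black lid, 70 mm across, 100 mm tall; a bystander, to be left alone; origin at the centre of its underside
- jar_purple: jar with black lid, 66 mm across, 90 mm tall; a bystander, to be left alone; origin at the centre of its underside
- cup_a: paper cup, 66 mm across, 60 mm tall; a bystander, to be left alone; origin at the centre of its underside
- cup_b: paper cup, 66 mm across, 60 mm tall; a bystander, to be left alone; origin at the centre of its underside
- squeeze: white squeeze bottle with a red cap, 36 mm across, 85 mm tall; a bystander, to be left alone; origin at the centre of its underside
Mind the look-alikes: they are no part of the job. Leave any pink or purple look-alike of the lid_a alone. What is shaped like the lid_c but turquoise is not meant.

How it is judged:
By the outcome, as a careful person would: the job done as asked, in the order asked, and still so for the second after the job is handed in, with the robot touching nothing.
Of casting_blue, casting_green, casting_red, casting_yellow only 2 to 4 are there at a start; the rules pass over those that are not, and their reading is None.
At some moment in a run one of lid_a, lid_b, lid_c, lid_d may be knocked a few centimetres aside while the robot is not near it.
Once in a run the grip may slacken for a moment while it holds something.
It also fails if it takes over 210 s, if anything falls off the work surface, if the arm or the gripper's body presses on something with over 40 N, if the wrist force passes 120 N, or if a joint passes its speed limit or range.

## Working session

There is one attempt and no reset: what is moved stays moved. The work goes in short steps, each a Python script; the robot and the scene stay as the last script left them, time stands still between calls to the robot, and variables do not carry over. Pictures are saved under pics/ and viewed, and the job is handed in when it is done.

```bash
ls; mkdir -p pics
python3 - <<'E'
from bench import *
import cv2
for n in ["scene","top","wrist"]:
    im=read_camera(n); cv2.imwrite(f"pics/{n}0.png",im[:,:,::-1])
    p=camera_params(n); print(n,p)
print(read_time_s(),read_eef_pos(),read_tcp_rot(),read_finger_gap(),read_ft_force())
E
```

```text
pics
scene {'K': array([[370.42835969,   0.        , 320.05996919],
       [  0.        , 370.42835969, 200.91925258],
       [  0.        ,   0.        ,   1.        ]]), 'camera_from_world': array([[-0.26702356,  0.96366293,  0.00722312,  0.11243301],
       [ 0.81749053,  0.23047655, -0.52781606, -0.40718875],
       [-0.51030153, -0.13503449, -0.84932799,  1.38337744],
       [ 0.        ,  0.        ,  0.        ,  1.        ]])}
top {'K': array([[486.23060662,   0.        , 318.47993595],
       [  0.        , 486.23060662, 200.57746755],
       [  0.        ,   0.        ,   1.        ]]), 'camera_from_world': array([[-0.00396713, -0.99993495, -0.01069392,  0.05896402],
       [-0.99501111,  0.00501319, -0.09963818,  0.53665094],
       [ 0.09968531,  0.01024529, -0.99496627,  1.4701517 ],
       [ 0.        ,  0.        ,  0.        ,  1.        ]])}
wrist {'K': array([[309.70691629,   0.        , 320.76207281],
       [  0.        , 309.70691629, 195.61699042],
       [  0.        ,   0.        ,   1.        ]]), 'camera_from_world': array([[ 2.74220314e-01, -9.61666782e-01, -4.69345646e-04,
        -6.49773669e-01],
       [-9.18728675e-01, -2.62120613e-01,  2.95347941e-01,
        -3.97483176e-02],
       [-2.84149329e-01, -8.05592038e-02, -9.55389645e-01,
         3.77748903e-01],
       [ 0.00000000e+00,  0.00000000e+00,  0.00000000e+00,
         1.00000000e+00]])}
0.15 [ 0.17743838 -0.62449967  0.22126922] [ 9.90432020e-01  1.37997381e-01 -1.82481384e-04 -1.05022520e-03] 0.08546789431622796 [ 0.52463254 -0.47041423 -0.33758148]
```

View pics/scene0.png

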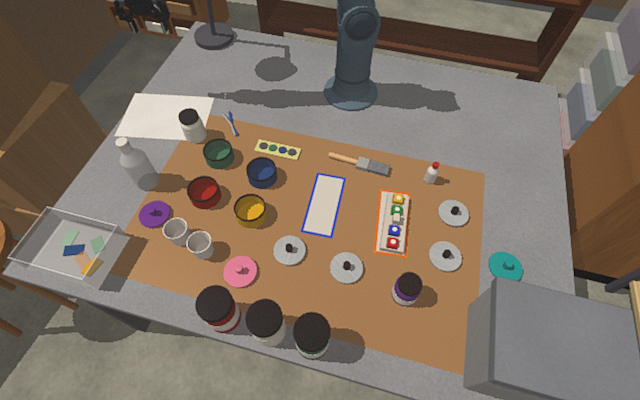

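View pics/top0.png

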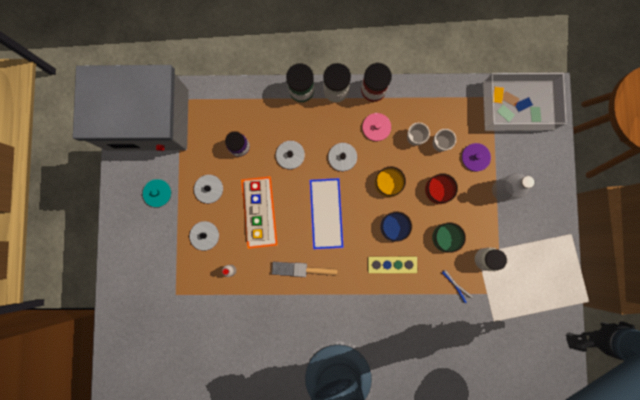

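View pics/wrist0.png

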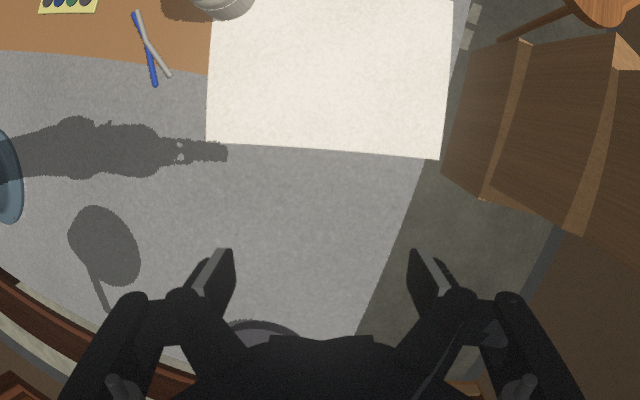

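The top view shows the mould on the orange mark at about (258,212), with red, blue, green and yellow castings all present. The blue mark is at about (326,213). The pots are at (390,181) yellow, (441,188) red, (396,226) blue and (449,237) green. The grey lids are at (208,188), (204,235), (290,154) and (342,156). Next I'll locate everything coarsely.

```bash
cat > h.py <<'E'
from bench import *
import numpy as np, cv2
from scipy.spatial.transform import Rotation as R
from scipy.optimize import least_squares
def ray(cam,P,uv):
    K=P["K"];T=P["camera_from_world"]
    u=(uv[0]-K[0,2])/K[0,0]; v=(uv[1]-K[1,2])/K[1,1]
    if cam=="wrist":
        r=np.hypot(u,v); d=np.array([0,0,1.]) if r<1e-9 else np.array([np.sin(r)*u/r,np.sin(r)*v/r,np.cos(r)])
    else:
        d=np.array([u,v,1.]); d/=np.linalg.norm(d)
    Rm=T[:3,:3]; return -Rm.T@T[:3,3], Rm.T@d
def onz(cam,P,uv,z=0.):
    o,d=ray(cam,P,uv); return o+d*(z-o[2])/d[2]
def tri(rays):
    A=np.zeros((3,3));b=np.zeros(3)
    for o,d in rays:
        M=np.eye(3)-np.outer(d,d);A+=M;b+=M@o
    x=np.linalg.solve(A,b)
    res=[np.linalg.norm((np.eye(3)-np.outer(d,d))@(x-o)) for o,d in rays]
    return x,res
def proj(cam,P,X):
    K=P["K"];T=P["camera_from_world"]; c=T[:3,:3]@np.asarray(X)+T[:3,3]
    if cam=="wrist":
        r=np.hypot(c[0],c[1]); th=np.arctan2(r,c[2]); u,v=(c[0]/r*th,c[1]/r*th) if r>1e-9 else (0,0)
    else: u,v=c[0]/c[2],c[1]/c[2]
    return np.array([K[0,0]*u+K[0,2],K[1,1]*v+K[1,2]])
def quat(yaw):  # tool down, jaw (tool y) direction angle: tool x at yaw
    return (R.from_euler('z',yaw)*R.from_euler('x',np.pi)).as_quat()
def snap(cam,name=None):
    P=camera_params(cam); im=read_camera(cam)
    if name: cv2.imwrite(f"pics/{name}.png",im[:,:,::-1])
    return P,im
E
python3 - <<'E'
from h import *
np.set_printoptions(precision=4,suppress=True)
names=["mould","cool_mark","unload_mark","casting_blue","casting_green","casting_red","casting_yellow","pot_blue","pot_green","pot_red","pot_yellow","lid_a","jar_white","jar_purple","cup_a","squeeze"]
Pt=camera_params("top");Ps=camera_params("scene")
for n in names:
    a=tip_of("top",n); b=tip_of("scene",n)
    print(n,[(onz("top",Pt,d["at"])[:2].round(3),np.round(d["at"]),round(d["confidence"],2)) for d in a[:8] if d["confidence"]>.2])
    print("     s",[(onz("scene",Ps,d["at"])[:2].round(3),round(d["confidence"],2)) for d in b[:8] if d["confidence"]>.2])
print(read_time_s(), read_tcp_rot(), R.from_quat(read_tcp_rot()).as_matrix())
E
```

```text
mould [(array([0.523, 0.244]), array([259., 206.]), 0.61)]
     s [(array([0.515, 0.247]), 0.74), (array([ 0.683, -0.017]), 0.48)]
cool_mark [(array([0.505, 0.242]), array([259., 212.]), 0.74), (array([ 0.567, -0.315]), array([437., 191.]), 0.52)]
     s [(array([0.506, 0.254]), 0.83)]
unload_mark [(array([0.511, 0.033]), array([326., 210.]), 0.81), (array([0.511, 0.241]), array([260., 210.]), 0.59)]
     s [(array([0.501, 0.037]), 0.58)]
casting_blue [(array([0.534, 0.255]), array([255., 203.]), 0.46), (array([0.576, 0.408]), array([207., 190.]), 0.43)]
     s [(array([0.535, 0.254]), 0.51)]
casting_green [(array([0.485, 0.251]), array([257., 218.]), 0.62), (array([0.51, 0.04]), array([324., 210.]), 0.26)]
     s [(array([0.475, 0.246]), 0.65)]
casting_red [(array([ 0.682, -0.016]), array([341., 156.]), 0.65), (array([0.578, 0.261]), array([254., 189.]), 0.55)]
     s [(array([0.582, 0.246]), 0.7)]
casting_yellow [(array([0.439, 0.249]), array([257., 233.]), 0.41)]
     s [(array([0.419, 0.24 ]), 0.54)]
pot_blue [(array([ 0.454, -0.18 ]), array([395., 228.]), 0.83), (array([ 0.723, 
[... 1113 characters left out ...]

jar_white [(array([ 0.358, -0.452]), array([484., 258.]), 0.61)]
     s [(array([ 0.353, -0.453]), 0.75), (array([0.334, 0.332]), 0.52)]
jar_purple [(array([0.723, 0.31 ]), array([238., 144.]), 0.98)]
     s [(array([0.713, 0.308]), 0.98)]
cup_a [(array([ 0.722, -0.325]), array([439., 143.]), 0.84), (array([ 0.738, -0.257]), array([417., 138.]), 0.66)]
     s [(array([ 0.738, -0.251]), 0.81), (array([ 0.72, -0.34]), 0.74)]
squeeze [(array([0.333, 0.338]), array([228., 268.]), 0.63), (array([0.571, 0.408]), array([207., 191.]), 0.27)]
     s [(array([0.334, 0.325]), 0.79)]
1.75 [ 0.9904  0.1379  0.     -0.    ] [[ 0.9619  0.2732  0.    ]
 [ 0.2732 -0.9619  0.    ]
 [ 0.     -0.     -1.    ]]
```

Run:
```python
from h import *
np.set_printoptions(precision=4,suppress=True)
P=camera_params("wrist");T=P["camera_from_world"]
o=-T[:3,:3].T@T[:3,3]; Rt=R.from_quat(read_tcp_rot()).as_matrix()
print("cam in tool",Rt.T@(o-read_eef_pos()),"axis",Rt.T@T[2,:3])
t0=read_time_s()
move_ptp([0.44,0.235,0.25],quat(0)); print(read_time_s()-t0,read_qpos())
t0=read_time_s()
snap("wrist","w1")
print(read_eef_pos())
```

```text
cam in tool [ 0.0742  0.0003 -0.1511] axis [-0.2953  0.0019  0.9554]
3.1500000000000004 [ 0.673   0.4251 -1.4781  1.8775  0.4468  1.2545 -2.5167]
[0.4405 0.2342 0.2498]
```

View pics/w1.png

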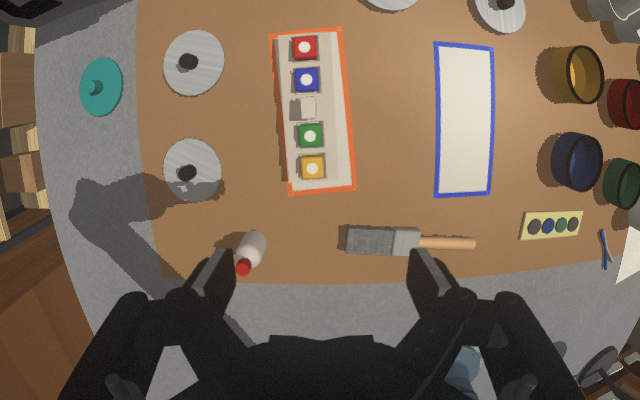

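The wrist view shows the mould at about (313,110), with red (304,47), blue (306,79), the rib (308,107), green (310,134) and yellow (312,167). The blue mark is at (464,118). I'll put the arm in a better posture and take a second view for triangulation.

Run:
```python
from h import *
import pickle
np.set_printoptions(precision=4,suppress=True)
P=camera_params("wrist");im=cv2.imread("pics/w1.png")[:,:,::-1]
pickle.dump((P,im),open("w1.pkl","wb"))
t0=read_time_s()
move_j([-0.40,.383,0.0,1.598,0.0,1.161,-1.97]); print(read_time_s()-t0,read_qpos(),read_eef_pos(), R.from_quat(read_tcp_rot()).as_euler('xyz'))
q=inverse_kinematics([0.50,0.20,0.26],quat(0)); print(q)
if q is not None and abs(q[2])<0.6:
    move_ptp([0.50,0.20,0.26],quat(0))
P,im=snap("wrist","w2"); pickle.dump((P,im),open("w2.pkl","wb"))
print(read_time_s()-t0,read_qpos(),read_eef_pos(),read_tcp_rot())
```

```text
1.3250000000000002 [-0.3994  0.3834 -0.0016  1.599   0.0001  1.1613 -1.9702] [0.6121 0.2146 0.221 ] [3.1412 0.0022 0.0015]
[-0.4363  0.142  -0.0229  1.8226  0.0035  1.177  -2.0311]
1.9249999999999998 [-0.4348  0.1419 -0.0241  1.823   0.0038  1.1765 -2.0311] [0.5    0.1997 0.2598] [ 1.     -0.0001  0.0001  0.    ]
```

View pics/w2.png

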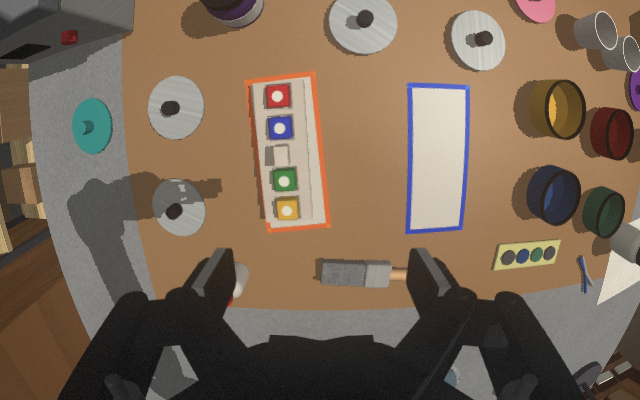

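```bash
cat >> h.py <<'E'
HUE={"red":[(0,7),(173,180)],"yellow":[(20,32)],"green":[(50,80)],"blue":[(105,128)],"orange":[(6,15)]}
def cmask(im,c,smin=130,vmin=60):
    h=cv2.cvtColor(np.ascontiguousarray(im),cv2.COLOR_RGB2HSV); m=np.zeros(h.shape[:2],np.uint8)
    for a,b in HUE[c]: m|=cv2.inRange(h,(a,smin,vmin),(b,255,255))
    return m
def dots(im,c,near,rad=25):
    """white dot centre enclosed in a colour blob near a pixel"""
    m=cmask(im,c); y,x=np.mgrid[:m.shape[0],:m.shape[1]]
    m[np.hypot(x-near[0],y-near[1])>rad]=0
    cs,hi=cv2.findContours(m,cv2.RETR_CCOMP,cv2.CHAIN_APPROX_NONE)
    best=None
    for k,ct in enumerate(cs):
        if hi[0][k][3]>=0 and cv2.contourArea(ct)>8:
            if best is None or cv2.contourArea(ct)>cv2.contourArea(best): best=ct
    if best is None: return None
    f=np.zeros_like(m); cv2.drawContours(f,[best],-1,255,-1); f[m>0]=0
    M=cv2.moments(f,True)
    return np.array([M['m10']/M['m00'],M['m01']/M['m00']]),M['m00']
E
python3 - <<'E'
from h import *
import pickle
np.set_printoptions(precision=4,suppress=True)
V=[pickle.load(open(f"w{i}.pkl","rb")) for i in (1,2)]
pts={"red":[(304,47),(278,96)],"blue":[(306,79),(280,127)],"green":[(310,134),(285,180)],"yellow":[(312,167),(287,210)]}
C={}
for c,p in pts.items():
    ds=[dots(V[i][1],c,p[i]) for i in (0,1)]
    if any(d is None for d in ds): print(c,ds); continue
    x,res=tri([ray("wrist",V[i][0],ds[i][0]) for i in (0,1)]); C[c]=x
    print(c,x,res,[d[1] for d in ds],[onz("wrist",V[i][0],ds[i][0],.03)[:2] for i in (0,1)])
for i in (0,1):
    P,im=V[i]
    for c in ("orange","blue"):
        m=cmask(im,c,120,90); 
        n,l,s,_=cv2.connectedComponentsWithStats(m)
        k=1+np.argsort(s[1:,2]*s[1:,3])[::-1]
        k=[j for j in k if s[j,4]>150][0] if True else 0
        cs,_=cv2.findContours((l==k).astype(np.uint8),cv2.RETR_EXTERNAL,cv2.CHAIN_APPROX_NONE)
        ct=max(cs,key=cv2.contourArea)[:,0,:]
        W=np.array([onz("wrist",P,p)[:2] for p in ct])
        (cx,cy),(w,h),a=cv2.minAreaRect((W*1000).astype(np.float32))
        print(i,c,s[k],"rect",cx,cy,w,h,a)
E
```

```text
red [0.5834 0.2527 0.0284] [np.float64(8.262763966451329e-05), np.float64(8.262763966451213e-05)] [118.0, 109.0] [array([0.5831, 0.2527]), array([0.5833, 0.2524])]
blue [0.5436 0.2502 0.0285] [np.float64(6.259251034014339e-06), np.float64(6.259251034028034e-06)] [141.0, 130.0] [array([0.5435, 0.2501]), array([0.5437, 0.25  ])]
green [None, None]
yellow [0.4348 0.244  0.0267] [np.float64(7.392819327224387e-05), np.float64(7.392819327224919e-05)] [113.0, 98.0] [array([0.4355, 0.244 ]), array([0.4359, 0.2435])]
0 orange [ 203   25  155  240 5243] rect 455.50592041015625 259.7357177734375 193.65182495117188 340.8766784667969 67.50641632080078
0 blue [ 434   42   61  156 1432] rect 499.1909484863281 31.433244705200195 217.7278289794922 93.36800384521484 2.9164416790008545
1 orange [ 243   70   90  165 2348] rect 501.95562744140625 241.97254943847656 226.22830200195312 101.86064147949219 4.8749566078186035
1 blue [ 406   83   64  151 1411] rect 498.8271484375 31.504087448120117 217.427734375 93.37967681884766 2.9280409812927246
```

Run:
```python
from h import *
import pickle
np.set_printoptions(precision=4,suppress=True)
P,im=pickle.load(open("w2.pkl","rb"))
for smin in (170,190,210):
    m=cmask(im,"orange",smin,150); n,l,s,_=cv2.connectedComponentsWithStats(m)
    k=1+np.argmax(s[1:,4]); cs,_=cv2.findContours((l==k).astype(np.uint8),cv2.RETR_EXTERNAL,cv2.CHAIN_APPROX_NONE)
    ct=max(cs,key=cv2.contourArea)[:,0,:]; W=np.array([onz("wrist",P,p)[:2] for p in ct])
    print(smin,s[k],cv2.minAreaRect((W*1000).astype(np.float32)))
yaw=np.deg2rad(3.35); c=[0.509,0.2484]
move_gripper(0.045,40)
move_ptp([*c,0.10],quat(yaw))
movel([*c,0.042],quat(yaw),speed=0.08)
f0=read_ft_force(); print("f",f0,read_eef_pos(),read_finger_gap(),read_qpos())
P,im=snap("wrist","g1")
```

```text
170 [ 245   72   86  161 1147] ((503.7681579589844, 242.219970703125), (218.0203857421875, 93.30785369873047), 6.166833877563477)Traceback (most recent call last):
  File "<stdin>", line 7, in <module>
    return _wrapfunc(a, 'argmax', axis=axis, out=out, **kwds)
    return bound(*args, **kwds)
ValueError: attempt to get argmax of an empty sequence
```

Run:
```python
from h import *
np.set_printoptions(precision=4,suppress=True)
yaw=np.deg2rad(3.35); c=[0.509,0.2484]
t=read_time_s()
move_gripper(0.045,40)
move_ptp([*c,0.10],quat(yaw))
movel([*c,0.042],quat(yaw),speed=0.08)
f0=read_ft_force(); print(t,read_time_s(),"f",f0,read_eef_pos(),read_finger_gap(),read_qpos())
P,im=snap("wrist","g1")
```

```text
6.875 8.9333 f [ 0.5465 -0.4272  0.3438] [0.5093 0.2487 0.0422] 0.044837923705692936 [-0.4847  0.4563 -0.0503  1.9241  0.0321  0.7615 -2.0654]
```

View pics/g1.png

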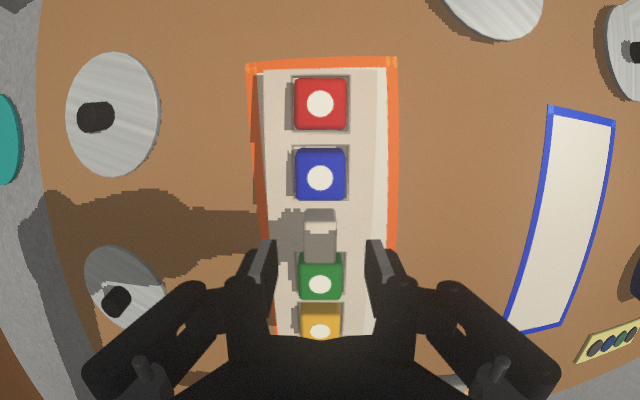

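Run:
```python
from h import *
np.set_printoptions(precision=1,suppress=True)
P=camera_params("wrist")
yaw=np.deg2rad(3.35)
for dx in (-13,13):
  for dy in (-9,9):
    for z in (18,42):
      x=np.array([0.509+ (dx*np.cos(yaw)-dy*np.sin(yaw))/1e3,0.2484+(dx*np.sin(yaw)+dy*np.cos(yaw))/1e3,z/1e3])
      print(dx,dy,z,proj("wrist",P,x))
e=read_eef_pos()
for dx in (-11,11): print("tip",dx,proj("wrist",P,[e[0]+dx/1e3,e[1],e[2]-0.019]),proj("wrist",P,[e[0]+dx/1e3,e[1]+.022,e[2]-0.019]))
```

```text
-13 -9 18 [334.  246.7]
-13 -9 42 [335.7 265.6]
-13 9 18 [305.5 246.6]
-13 9 42 [303.7 265.6]
13 -9 18 [334.7 207.9]
13 -9 42 [336.7 222.9]
13 9 18 [304.8 207.9]
13 9 42 [302.7 222.9]
tip -11 [318.3 246.9] [282.4 244.8]
tip 11 [320.4 213.3] [283.  211.2]
```

Run:
```python
from h import *
np.set_printoptions(precision=4,suppress=True)
yaw=np.deg2rad(3.35); c=[0.509,0.2484]; yb=np.deg2rad(2.92); b=[0.499,0.0315]
t=read_time_s()
move_gripper(0.01,40); print("gap",read_finger_gap(),read_ft_force(),read_eef_pos())
movel([*c,0.0412],quat(yaw),speed=0.02); print("down",read_ft_force(),read_eef_pos())
# short first leg
m=[c[0]+(b[0]-c[0])*.1,c[1]+(b[1]-c[1])*.1]
movel([*m,0.0412],quat(yaw),speed=0.05); print("leg",read_ft_force(),read_eef_pos(),read_finger_gap(),read_time_s()-t)
snap("wrist","g2");snap("scene","s2")
```

```text
gap 0.00973756779506161 [ 0.6224 -0.3233 -0.3004] [0.5091 0.2485 0.0422]
down [0.2417 0.708  0.6904] [0.5089 0.2483 0.0411]
leg [-0.3944 -0.3049  1.2365] [0.5081 0.2264 0.0413] 0.009981107717711907 1.2667000000000002
```

View pics/g2.png

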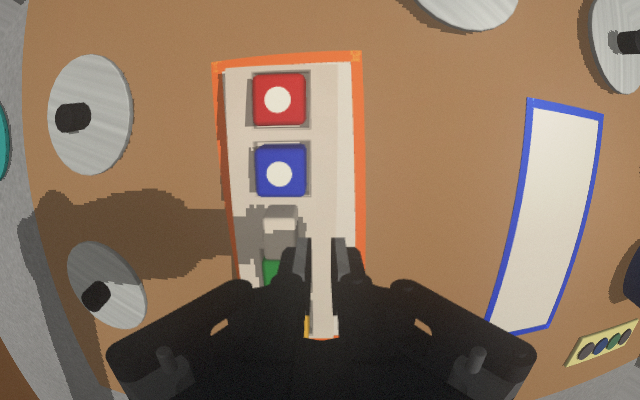

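The gap reads 10 mm, so the fingers missed the rib. The mould hasn't moved: it's still in the orange mark, and the rib at about (282,215) is left of the fingers. I'll look closely at where the fingertips really are.

Run:
```python
import cv2
a=cv2.imread("pics/g2.png")[180:320,210:410]; cv2.imwrite("pics/g2z.png",cv2.resize(a,None,fx=4,fy=4,interpolation=cv2.INTER_CUBIC))
a=cv2.imread("pics/s2.png")[150:290,300:480]; cv2.imwrite("pics/s2z.png",cv2.resize(a,None,fx=4,fy=4,interpolation=cv2.INTER_CUBIC))
```

```text
(no output)
```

View pics/g2z.png

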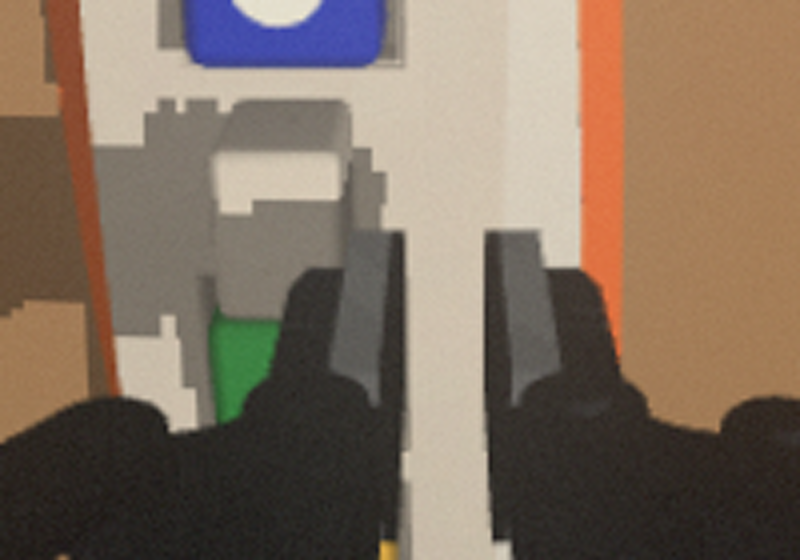

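View pics/s2z.png

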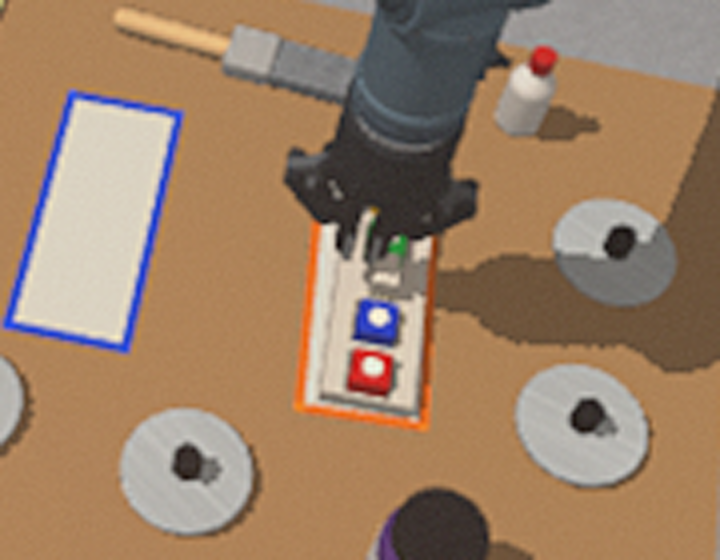

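Run:
```python
from h import *
np.set_printoptions(precision=4,suppress=True)
P=camera_params("scene");W=camera_params("wrist")
print(read_eef_pos(),read_finger_gap())
for uv in ((387.5,213.5),(394.5,213)):
    o,d=ray("scene",P,uv)
    for z in (.02,.04,.06,.08): print(uv,z,o+d*(z-o[2])/d[2])
```

```text
[0.508  0.2271 0.0413] 0.010002816292109576
(387.5, 213.5) 0.02 [0.4927 0.2246 0.02  ]
(387.5, 213.5) 0.04 [0.505  0.2235 0.04  ]
(387.5, 213.5) 0.06 [0.5173 0.2224 0.06  ]
(387.5, 213.5) 0.08 [0.5295 0.2213 0.08  ]
(394.5, 213) 0.02 [0.4855 0.2441 0.02  ]
(394.5, 213) 0.04 [0.4979 0.2426 0.04  ]
(394.5, 213) 0.06 [0.5103 0.241  0.06  ]
(394.5, 213) 0.08 [0.5228 0.2395 0.08  ]
```

Both the wrist and scene views put the fingertips at z ≈ 0.06, well behind where the text says they are. I'll calibrate the tip height with a gentle touch on bare table.

Run:
```python
from h import *
np.set_printoptions(precision=3,suppress=True)
e=read_eef_pos(); t=read_time_s()
movel([e[0],e[1],0.09],quat(0),speed=.1)
move_gripper(0.018)
move_ptp([0.5,0.14,0.07],quat(0))
f0=read_ft_force(); print(f0)
z=.045
movel([.5,.14,z],speed=.08)
while z>-0.022:
    f=read_ft_force()
    if np.linalg.norm(f-f0)>4: break
    z-=0.003; movel([.5,.14,z],speed=.05)
print("contact",z,read_ft_force(),read_eef_pos(),read_finger_gap())
snap("wrist","g3")
movel([.5,.14,z+0.02],speed=.05)
print(read_time_s()-t)
```

```text
[ 0.037  0.585 -0.249]
contact -0.009000000000000006 [-0.84  -0.327  3.609] [ 0.501  0.14  -0.009] 0.018199132677843597
6.908299999999999
```

View pics/g3.png

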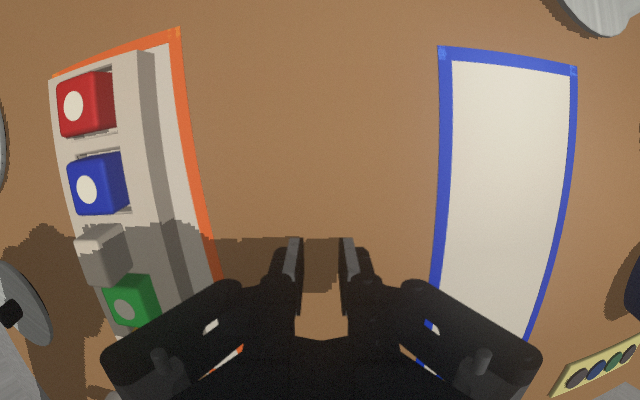

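Run:
```python
from h import *
np.set_printoptions(precision=3,suppress=True)
t=read_time_s()
for g in (0.018,0.036):
    move_gripper(g)
    L=[]
    for z in (0.004,-0.002,-.004,-.006,-.008,-.0095,-.011,-.0125,-.014):
        movel([.5,.14,z],speed=.05); fz=np.mean([read_ft_force()[2] for _ in range(3)]); L.append((z,round(fz,2),round(read_eef_pos()[2],4)))
        if fz>8: break
    print(g,L)
    movel([.5,.14,0.02],speed=.1)
print(read_time_s()-t)
```

```text
0.018 [(0.004, np.float64(0.38), np.float64(0.0033)), (-0.002, np.float64(1.12), np.float64(-0.0025)), (-0.004, np.float64(0.04), np.float64(-0.0041)), (-0.006, np.float64(0.52), np.float64(-0.0061)), (-0.008, np.float64(-0.22), np.float64(-0.0082)), (-0.0095, np.float64(6.76), np.float64(-0.0086)), (-0.011, np.float64(18.26), np.float64(-0.0086))]
0.036 [(0.004, np.float64(-0.04), np.float64(0.0034)), (-0.002, np.float64(-0.36), np.float64(-0.0024)), (-0.004, np.float64(-0.18), np.float64(-0.004)), (-0.006, np.float64(0.53), np.float64(-0.0061)), (-0.008, np.float64(-0.14), np.float64(-0.0081)), (-0.0095, np.float64(-0.24), np.float64(-0.0096)), (-0.011, np.float64(8.8), np.float64(-0.0098))]
5.241700000000002
```

The fingertips touch with the TCP at about −0.0086 (18 mm gap), so they stand about 9 mm behind the TCP, not 19 mm ahead. I'll plan with the measured value and grip the rib again.

```bash
cat >> h.py <<'E'
def tipoff(g): return 0.0080+ (g*0.033)   # tip z minus TCP z (measured .0086@18mm, .0098@36mm)
def fz(n=3): return np.mean([read_ft_force() for _ in range(n)],axis=0)
E
python3 - <<'E'
from h import *
np.set_printoptions(precision=4,suppress=True)
yaw=np.deg2rad(3.35); c=[0.509,0.2484]; yb=np.deg2rad(2.92); b=[0.499,0.0315]
t=read_time_s(); print(t)
movel([.5,.14,.08],speed=.15)
move_gripper(0.05,40)
move_ptp([*c,0.08],quat(yaw))
movel([*c,0.014],quat(yaw),speed=0.08)
print(fz(),read_eef_pos())
move_gripper(0.01,40); print("gap",read_finger_gap(),fz(),read_eef_pos())
movel([*c,0.0135],quat(yaw),speed=0.02); print("down",fz(),read_eef_pos())
m=[c[0]+(b[0]-c[0])*.1,c[1]+(b[1]-c[1])*.1]
movel([*m,0.0135],quat(yaw),speed=0.04); print("leg",fz(),read_eef_pos(),read_finger_gap(),read_time_s()-t)
snap("wrist","g4")
E
```

```text
22.5
[-0.7192  0.8152  0.9762] [0.5095 0.2487 0.0144]
gap 0.016827837265860037 [-0.2676  1.6806  3.1147] [0.5096 0.2493 0.0148]
down [-1.4512  1.2138  6.0815] [0.5096 0.2493 0.0148]
leg [0.4451 4.6471 3.9572] [0.5093 0.2307 0.0149] 0.017154525411406732 3.6583000000000006
```

View pics/g4.png

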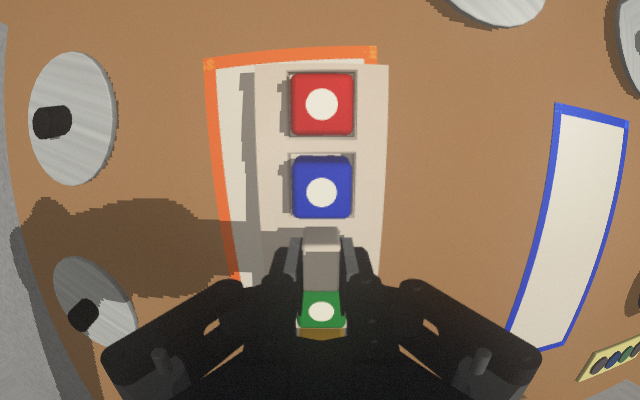

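The rib is gripped (gap 17 mm) and the mould now moves with the gripper. Continuing the slide.

Run:
```python
from h import *
np.set_printoptions(precision=4,suppress=True)
yb=np.deg2rad(2.92); b=[0.499,0.0315]
t=read_time_s()
e=read_eef_pos(); print(e)
movel([*b,0.0135],quat(yb),speed=0.07); print("arr",fz(),read_eef_pos(),read_finger_gap(),read_time_s()-t)
pause(.3); e=read_eef_pos();print(e,R.from_quat(read_tcp_rot()).as_euler('xyz',True),fz())
if np.linalg.norm(e[:2]-b)>.003:
    movel([b[0]+(b[0]-e[0]),b[1]+b[1]-e[1],.0135],quat(yb),speed=.03); pause(.2); print(read_eef_pos(),fz())
snap("wrist","g5")
```

```text
[0.5093 0.2307 0.0149]
arr [0.4021 8.0761 4.3921] [0.5011 0.0364 0.0148] 0.016922473821033034 2.9416999999999973
[0.5011 0.0364 0.0149] [-179.7205   -0.2597    3.0972] [1.4298 6.9742 5.0917]
[0.4993 0.0301 0.0148] [2.425  6.3963 3.7235]
```

View pics/g5.png

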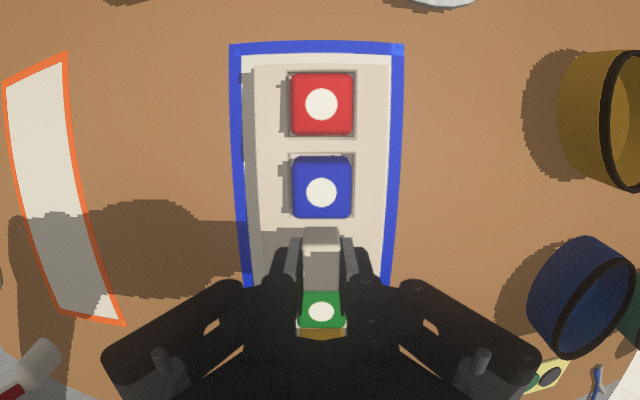

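Run:
```python
from h import *
import pickle
np.set_printoptions(precision=4,suppress=True)
t=read_time_s()
e=read_eef_pos(); move_gripper(0.045)
movel([e[0],e[1],0.10],speed=.15)
V=[]
for i,p in enumerate(([0.44,-0.06,0.22],[0.50,-0.14,0.26])):
    move_ptp(p,quat(0)); P,im=snap("wrist",f"v{i}"); V.append((P,im))
pickle.dump(V,open("v.pkl","wb"))
print(read_time_s()-t,read_time_s(),read_qpos(),read_eef_pos())
```

```text
2.408300000000004 32.4333 [ 0.0651  0.1027  0.1343  1.8732 -0.0154  1.1709 -1.3638] [ 0.4996 -0.1383  0.2579]
```

View pics/v0.png

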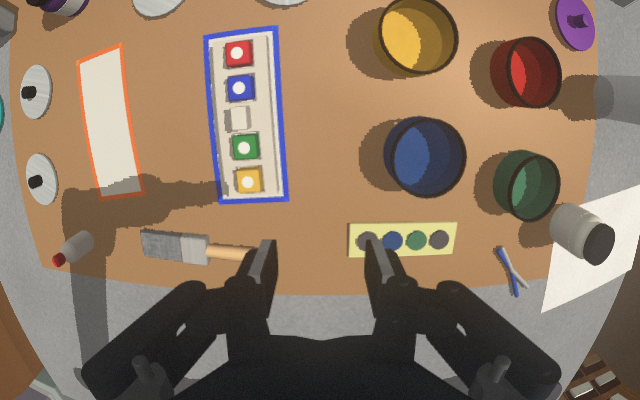

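View pics/v1.png

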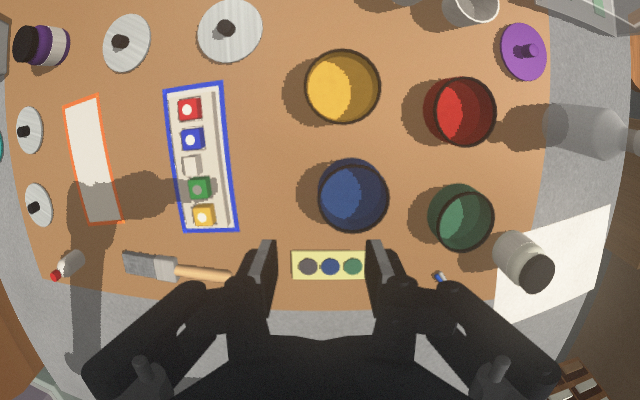

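Run:
```python
from h import *
import pickle
np.set_printoptions(precision=4,suppress=True)
V=pickle.load(open("v.pkl","rb"))
a=V[1][1][30:270,280:520]; cv2.imwrite("pics/v1z.png",cv2.resize(a,None,fx=2.4,fy=2.4,interpolation=cv2.INTER_CUBIC)[:,:,::-1])
pts={"red":[(238,54),(189,110)],"blue":[(239,88),(191,140)],"green":[(244,148),(200,189)],"yellow":[(248,182),(203,217)]}
HUE["green"]=[(50,90)]
for c,p in pts.items():
    ds=[dots(V[i][1],c,p[i],18) for i in (0,1)]
    if any(d is None for d in ds): print(c,ds); continue
    x,res=tri([ray("wrist",V[i][0],ds[i][0]) for i in (0,1)])
    print(c,x,res,[d[1] for d in ds],[onz("wrist",V[i][0],ds[i][0],.03)[:2] for i in (0,1)])
for i in (0,1):
    P,im=V[i]
    m=cmask(im,"blue",120,90); n,l,s,_=cv2.connectedComponentsWithStats(m)
    for k in range(1,n):
        if s[k,4]>300:
            cs,_=cv2.findContours((l==k).astype(np.uint8),cv2.RETR_EXTERNAL,cv2.CHAIN_APPROX_NONE)
            W=np.array([onz("wrist",P,p)[:2] for p in cs[0][:,0,:]])
            print(i,s[k],cv2.minAreaRect((W*1000).astype(np.float32)))
for n in ("pot_red","pot_green","pot_blue","pot_yellow"):
    d=tip_of("wrist",n); print(n,[(np.round(x["at"],1),round(x["confidence"],2),onz("wrist",V[1][0],x["at"])[:2]) for x in d[:2]])
```

```text
red [0.5732 0.033  0.0288] [np.float64(8.035715682436781e-05), np.float64(8.035715682444497e-05)] [128.0, 92.0] [array([0.573 , 0.0327]), array([0.5731, 0.0324])]
blue [0.5332 0.0306 0.0294] [np.float64(6.98083605790575e-05), np.float64(6.980836057898359e-05)] [148.0, 97.0] [array([0.5332, 0.0305]), array([0.5332, 0.0303])]
green [None, None]
yellow [0.4249 0.0252 0.0281] [np.float64(6.446864079296942e-05), np.float64(6.446864079296191e-05)] [127.0, 85.0] [array([0.4255, 0.0248]), array([0.4256, 0.0243])]
0 [ 203   25   86  179 2114] ((498.9233703613281, 32.35765838623047), (217.9514923095703, 93.49553680419922), 2.9104034900665283)
0 [228  75  26  25 404] ((534.85546875, 36.321537017822266), (28.68962287902832, 30.83678436279297), 3.18943190574646)
0 [ 396  129   34   56 1066] ((449.11065673828125, -174.30543518066406), (44.19163131713867, 65.48228454589844), 70.38021850585938)
1 [ 163   80   76  153 1432] ((498.6557312011719, 32.244136810302734), (217.58642578125, 93.34132385253906), 2.901902437210083)
1 [181 128  24  22 334] ((530.7918090820312, 39.30176544189453), (28.54733657836914, 34.29690933227539), 4.239687442779541)
1 [329 182  32  37 496] ((440.1477966308594, -174.0770263671875), (51.191402435302734, 43.72182083129883), 5.145879745483398)
pot_red [(array([451.1, 107.8]), 0.61, array([ 0.575 , -0.3206]))]
pot_green [(array([459.4, 206.2]), 0.66, array([ 0.4312, -0.3489]))]
pot_blue [(array([348. , 190.8]), 0.8, array([ 0.4546, -0.1782]))]
pot_yellow [(array([339.3,  87.6]), 0.77, array([ 0.5944, -0.1644]))]
```

View pics/v1z.png

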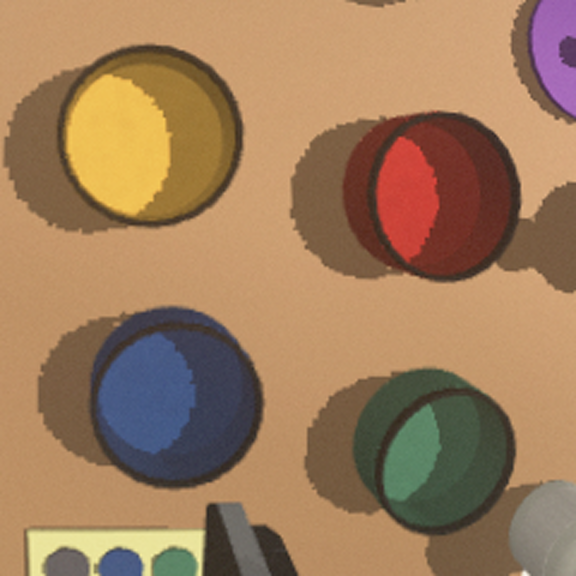

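```bash
cat >> h.py <<'E'
from scipy.ndimage import map_coordinates
from scipy.optimize import minimize
def ringfit(views,x0,z=0.047,r0=0.044,fixr=None,occl=True):
    th=np.linspace(0,2*np.pi,90,endpoint=False)
    G=[(P,cv2.GaussianBlur(im,(0,0),1.2).max(axis=2).astype(float)) for P,im in views]
    def cost(p,full=False):
        r=fixr or p[2]; out=[]
        for P,g in G:
            uv=np.array([proj("wrist",P,[p[0]+r*np.cos(t),p[1]+r*np.sin(t),z]) for t in th])
            v=map_coordinates(g,[uv[:,1],uv[:,0]],order=1,mode='nearest'); out.append(np.minimum(v,150).mean())
        return np.mean(out)
    best=None
    for dx in (-.006,0,.006):
        for dy in (-.006,0,.006):
            p0=[x0[0]+dx,x0[1]+dy]+([] if fixr else [r0])
            s=minimize(cost,p0,method="Nelder-Mead",options=dict(initial_simplex=[p0]+[list(np.array(p0)+.004*np.eye(len(p0))[k]) for k in range(len(p0))],xatol=2e-4,fatol=.05,maxiter=60))
            if best is None or s.fun<best.fun: best=s
    return best.x,best.fun
E
python3 - <<'E'
from h import *
import pickle
np.set_printoptions(precision=4,suppress=True)
V=pickle.load(open("v.pkl","rb"))
for n,x0 in dict(yellow=(.6,-.16),red=(.578,-.316),blue=(.455,-.177),green=(.425,-.338)).items():
    vs=V if n!="green" else V
    print(n,ringfit(vs,x0),[ringfit([v],x0)[0] for v in vs])
E
```

```text
yellow (array([ 0.5934, -0.1636,  0.043 ]), np.float64(90.74345624056252)) [array([ 0.593 , -0.1631,  0.043 ]), array([ 0.5937, -0.1643,  0.0429])]
red (array([ 0.5713, -0.3192,  0.0425]), np.float64(71.87678845107808)) [array([ 0.5709, -0.3186,  0.0425]), array([ 0.5717, -0.3194,  0.0426])]
blue (array([ 0.4575, -0.179 ,  0.0419]), np.float64(63.23954132827403)) [array([ 0.457 , -0.1778,  0.0415]), array([ 0.4583, -0.1799,  0.0418])]
green (array([ 0.4239, -0.337 ,  0.0417]), np.float64(61.583765931133016)) [array([ 0.4233, -0.3362,  0.0417]), array([ 0.4243, -0.3375,  0.0418])]
```

The pots are located to about 1 mm and the mould lies within the blue mark (offset about 3.5 mm, yaw 3.0° against 2.9°). Now the first casting.

```bash
cat >> h.py <<'E'
POT=dict(yellow=(0.5934,-.1636),red=(.5713,-.3192),blue=(.4575,-.179),green=(.4239,-.337))
CAST=dict(red=(0.5731,.0326),blue=(.5332,.0304),yellow=(.4255,.0245),green=(.4652,.0269))
MY=np.deg2rad(3.05)
def pick_cast(c,xy=None,yaw=MY,ztcp=0.0112,grip=45):
    x,y=xy if xy is not None else CAST[c]
    move_gripper(0.055,grip)
    move_ptp([x,y,0.09],quat(yaw)); movel([x,y,ztcp],quat(yaw),speed=.12)
    move_gripper(0.01,grip); g=read_finger_gap()
    movel([x,y,0.10],quat(yaw),speed=.12); pause(.1)
    return g,read_finger_gap()
def drop_cast(c,ztip=0.032):
    x,y=POT[c]
    move_ptp([x,y,0.11],quat(0)); g0=read_finger_gap()
    movel([x,y,ztip-.009],quat(0),speed=.12); g1=read_finger_gap()
    move_gripper(0.038); movel([x,y,0.11],quat(0),speed=.2)
    return g0,g1
E
python3 - <<'E'
from h import *
t=read_time_s()
print(pick_cast("red")); print(fz())
snap("wrist","c1")
print(read_time_s()-t)
E
```

```text
(0.026750447975409174, 0.0264575633256158)
[-0.4209366  -0.21458666 -0.21669543]
3.4584000000000046
```

View pics/c1.png

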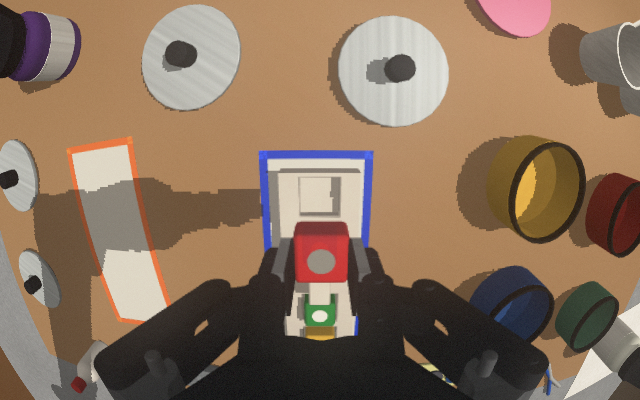

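The red casting is held between the fingers, and its cavity at about (318,195) is empty. Dropping it into the red pot.

Run:
```python
from h import *
t=read_time_s()
print(drop_cast("red"))
move_ptp([.5113,-.3192,.20],quat(0))
snap("wrist","c2")
print(read_time_s()-t,read_time_s())
```

```text
(0.02633813115141454, 0.026340118232126047)
3.6165999999999983 39.7083
```

View pics/c2.png

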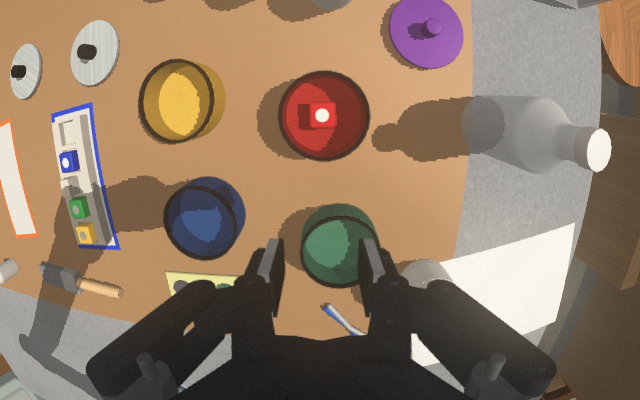

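The red casting lies flat in the red pot at about (321,115). Next: blue, green, yellow, with a check on the grip at each step.

```bash
python3 - <<'E'
from h import *
for c in ("blue","green","yellow"):
    t=read_time_s(); a=pick_cast(c); print(c,a)
    if a[1]<.022: snap("wrist","fail_"+c); break
    b=drop_cast(c); print(b,read_time_s()-t)
    if min(b)<.022: snap("wrist","fail_"+c); break
else:
    move_ptp([.40,-.25,.22],quat(0)); snap("wrist","c3")
print(read_time_s())
E
ls pics
```

```text
blue (0.026569307224047066, 0.026490094889524543)
(0.02674182745216169, 0.02636190437673589) 6.466699999999996
green (0.02662228471819373, 0.026523449559795655)
(0.026377059089752877, 0.0264900152832788) 6.416700000000006
yellow (0.02688015738867241, 0.026648064774126585)
(0.026493165498437582, 0.026594252033345922) 6.549999999999997
60.1333
c1.png
c2.png
c3.png
g1.png
g2.png
g2z.png
g3.png
g4.png
g5.png
s2.png
s2z.png
scene0.png
top0.png
v0.png
v1.png
v1z.png
w1.png
w2.png
wrist0.png
```

```bash
ls pics | grep -E "fail|c3"
```

```text
c3.png
```

View pics/c3.png

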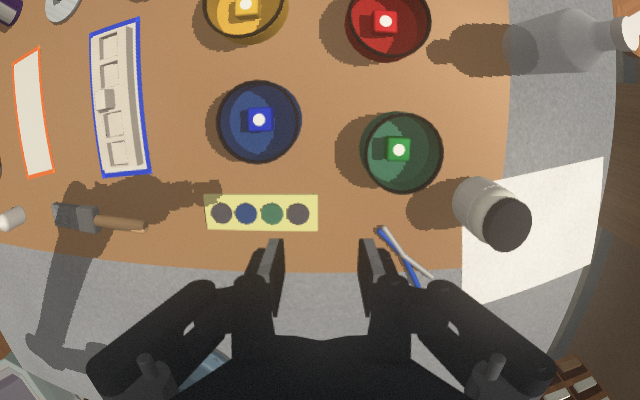

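All four castings lie flat in their own pots and the mould is empty. On to the lids, measuring each one just before grasping it.

```bash
cat >> h.py <<'E'
def lid_at(P,im,near,maxd=.06):
    """centre of a grey flange near a world xy, from the wrist picture"""
    h=cv2.cvtColor(np.ascontiguousarray(im),cv2.COLOR_RGB2HSV)
    m=((h[:,:,1]<70)&(h[:,:,2]>70)).astype(np.uint8); m=cv2.morphologyEx(m,cv2.MORPH_OPEN,np.ones((3,3)))
    n,l,s,_=cv2.connectedComponentsWithStats(m); out=[]
    for k in range(1,n):
        if s[k,4]<300: continue
        cs,_=cv2.findContours((l==k).astype(np.uint8),cv2.RETR_EXTERNAL,cv2.CHAIN_APPROX_NONE)
        c=cv2.convexHull(max(cs,key=cv2.contourArea))[:,0,:]
        W=np.array([onz("wrist",P,p,.011)[:2] for p in c])
        f=least_squares(lambda q:np.hypot(W[:,0]-q[0],W[:,1]-q[1])-q[2],[*W.mean(0),.045],loss="soft_l1",f_scale=.001)
        d=np.hypot(f.x[0]-near[0],f.x[1]-near[1])
        if d<maxd and .038<f.x[2]<.052: out.append((d,f.x,np.sqrt(np.mean(f.fun**2))))
    return sorted(out,key=lambda a:a[0])
def knob_at(P,im,xy,z=.034):
    """dark knob blob: triangulated elsewhere; returns centroid pixel of dark blob near predicted"""
    uv=proj("wrist",P,[xy[0],xy[1],z]); g=im.max(axis=2).astype(np.uint8)
    m=(g<62).astype(np.uint8); y,x=np.mgrid[:m.shape[0],:m.shape[1]]; m[np.hypot(x-uv[0],y-uv[1])>26]=0
    n,l,s,c=cv2.connectedComponentsWithStats(m)
    if n<2: return None
    k=1+np.argmax(s[1:,4]); return c[k],s[k,4],uv
E
python3 - <<'E'
from h import *
import pickle
np.set_printoptions(precision=4,suppress=True)
t=read_time_s()
move_gripper(.05,60)
V=[]
for p in ([.605,.02,.17],[.605,-.06,.17]):
    move_ptp(p,quat(0)); P,im=snap("wrist",f"L{len(V)}"); V.append((P,im)); print(lid_at(P,im,(.677,-.02)),lid_at(P,im,(.688,.145)))
pickle.dump(V,open("L.pkl","wb"))
print(read_time_s()-t)
E
```

```text
[(np.float64(0.0005949075661226453), array([ 0.6765, -0.0203,  0.0448]), np.float64(0.000133279336445415))] [(np.float64(0.004333136140909193), array([0.6837, 0.1442, 0.0449]), np.float64(0.0002472324908660081))]
[(np.float64(0.0007174263177037976), array([ 0.6764, -0.0204,  0.0448]), np.float64(0.0001513262147529686))] [(np.float64(0.004676537046488212), array([0.6836, 0.1434, 0.0452]), np.float64(0.0003532955090230956))]
2.0834000000000046
```

View pics/L0.png

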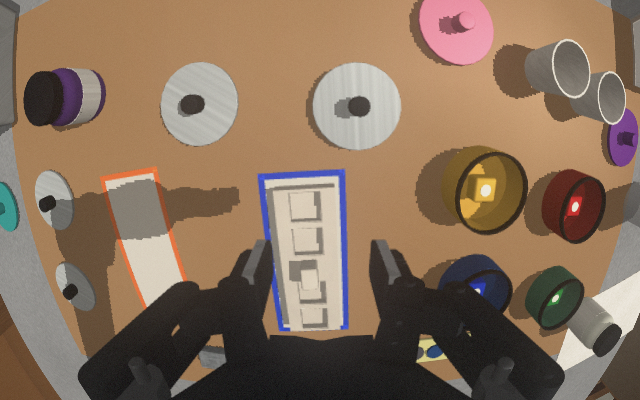

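View pics/L1.png

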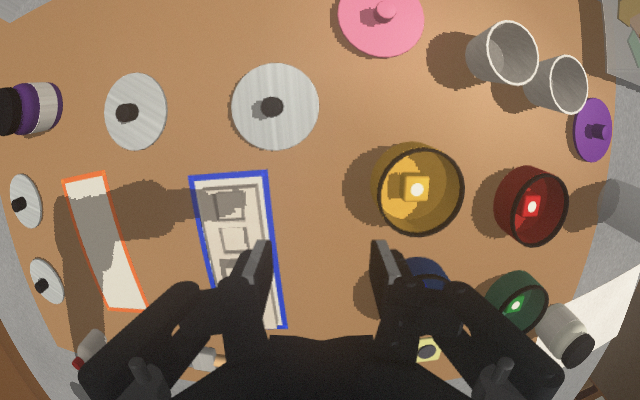

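The lid fits are consistent between the two views: (0.6765,−0.0204), with the knob at pixel (359,106) and then (272,106). I'll check the knob height and pick this lid.

```bash
cat >> h.py <<'E'
ZG=0.0065
def pick_lid(xy,grip=60):
    x,y=xy; move_gripper(0.05,grip)
    move_ptp([x,y,.07],quat(0)); movel([x,y,ZG],quat(0),speed=.1); f=fz()
    move_gripper(0.005,grip); g=read_finger_gap()
    movel([x,y,.12],quat(0),speed=.15); pause(.1)
    return g,read_finger_gap(),f
def carry_lid(c):
    x,y=POT[c]; move_ptp([x,y,.12],quat(0)); return read_finger_gap()
def press_lid(c):
    x,y=POT[c]
    movel([x,y,ZG+.046],quat(0),speed=.1); g=read_finger_gap(); f0=fz()
    L=[]
    for dz in (.0405,.038,.0355,.034,.0325):
        movel([x,y,ZG+dz],quat(0),speed=.04); f=fz()-f0; L.append((dz,f.round(1),round(read_eef_pos()[2]-ZG,4),round(read_finger_gap(),4)))
        if f[2]>22: break
    return g,L
def release_lid(c):
    x,y=POT[c]; move_gripper(.045); movel([x,y,.10],quat(0),speed=.2)
def top_press(c):
    x,y=POT[c]; move_gripper(0.0,40); movel([x,y,.072],quat(0),speed=.1); f0=fz(); L=[]
    for z in (.064,.061,.059,.0575,.056,.0545):
        movel([x,y,z],quat(0),speed=.04); f=fz()-f0; L.append((z,round(f[2],1),round(read_eef_pos()[2],4)))
        if f[2]>15: break
    movel([x,y,.11],quat(0),speed=.2)
    return L
E
python3 - <<'E'
from h import *
import pickle
np.set_printoptions(precision=4,suppress=True)
V=pickle.load(open("L.pkl","rb"))
k=[knob_at(P,im,(.6765,-.0204)) for P,im in V]; print(k,tri([ray("wrist",V[i][0],k[i][0]) for i in (0,1)]))
t=read_time_s()
print(pick_lid((.6765,-.0204))); print(carry_lid("yellow")); snap("wrist","L2")
print(read_time_s()-t)
E
```

```text
Traceback (most recent call last):
TypeError: 'NoneType' object is not subscriptable
```

Run:
```python
from h import *
import pickle
np.set_printoptions(precision=4,suppress=True)
V=pickle.load(open("L.pkl","rb"))
print(tri([ray("wrist",V[0][0],(359,106)),ray("wrist",V[1][0],(272,106))]))
t=read_time_s()
print(pick_lid((.6765,-.0204))); print(carry_lid("yellow")); snap("wrist","L2")
print(read_time_s()-t)
```

```text
(array([ 0.6767, -0.0207,  0.0241]), [np.float64(0.00017900004260505616), np.float64(0.00017900004260508077)])
(0.017227992492751216, 0.017926220236239458, array([ 0.7339, -0.0884, -0.2348]))
0.01753924303010383
3.7333
```

View pics/L2.png

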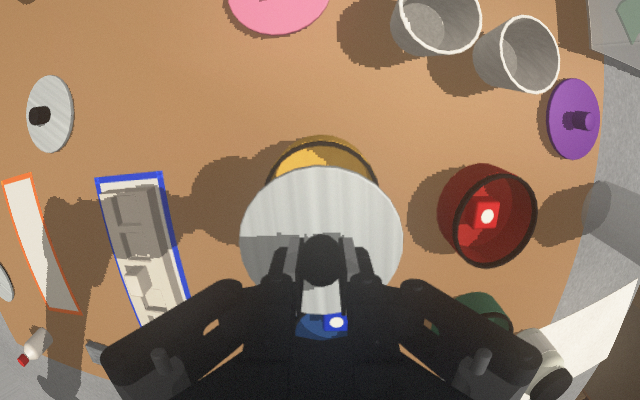

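The lid hangs level in the grip with the knob at about (322,258), above the yellow pot. Placing and pressing it.

Run:
```python
from h import *
np.set_printoptions(precision=4,suppress=True)
t=read_time_s()
g,L=press_lid("yellow"); print(g); [print(l) for l in L]
snap("wrist","L3"); print(read_time_s()-t)
```

```text
0.01757248612702647
(0.0405, array([0.3, 0.8, 1.8]), np.float64(0.0415), 0.0176)
(0.038, array([-0.7,  1.2,  5.6]), np.float64(0.0394), 0.0179)
(0.0355, array([0.3, 1.2, 6.5]), np.float64(0.0367), 0.0178)
(0.034, array([-0.7, -0. ,  5.5]), np.float64(0.0352), 0.0177)
(0.0325, array([-3.4,  1.3, 13. ]), np.float64(0.0351), 0.018)
2.158299999999997
```

View pics/L3.png

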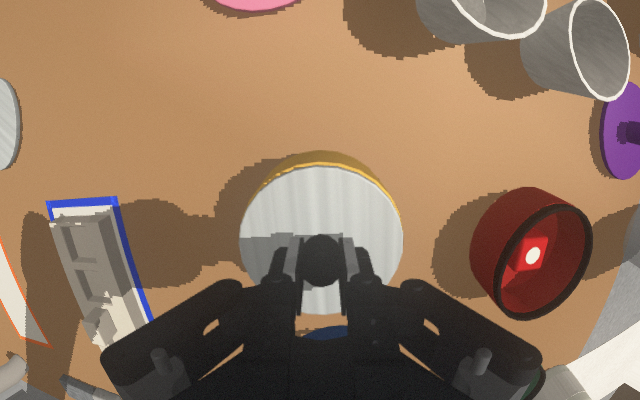

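It pressed down at a steady 6 N, then hit a hard stop at 13 N. Releasing and checking from the top with closed fingers.

Run:
```python
from h import *
np.set_printoptions(precision=4,suppress=True)
t=read_time_s()
release_lid("yellow"); print(top_press("yellow")); print(read_time_s()-t)
move_ptp([.53,-.10,.20],quat(0)); P,im=snap("wrist","L4"); print(read_time_s())
```

```text
[(0.064, np.float64(-0.4), np.float64(0.0639)), (0.061, np.float64(-0.0), np.float64(0.0609)), (0.059, np.float64(1.4), np.float64(0.0593)), (0.0575, np.float64(9.0), np.float64(0.0593)), (0.056, np.float64(16.0), np.float64(0.0592))]
3.5334000000000003
72.2667
```

View pics/L4.png

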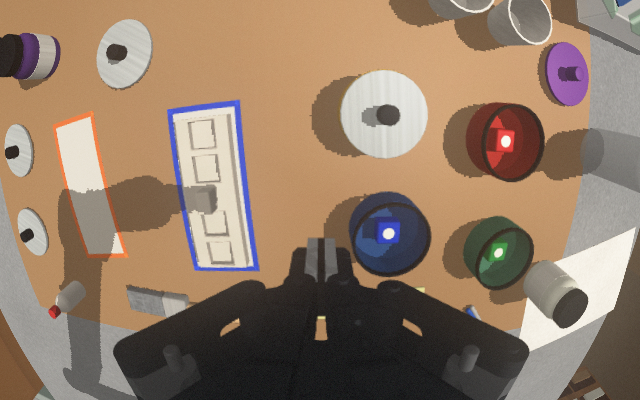

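The knob top is rigid at the height expected for a seated seal. The same routine follows for the other lids; next is the lid near (0.684,0.144), for the red pot.

```bash
cat > runlid.py <<'E'
from h import *
import sys
np.set_printoptions(precision=4,suppress=True)
def run(near,c,tag):
    t=read_time_s()
    move_ptp([near[0]-.072,near[1],.17],quat(0)); move_gripper(.05,60)
    P,im=snap("wrist",tag+"_look"); d=lid_at(P,im,near)
    print("lid",d)
    if not d or d[0][2]>.0012: print("NOT FOUND"); return False
    xy=d[0][1][:2]
    a=pick_lid(xy); print("pick",a)
    if a[1]<.014: print("MISS"); snap("wrist",tag+"_fail"); return False
    g=carry_lid(c); P,im=snap("wrist",tag+"_carry"); print("carry",g)
    if g<.014: print("LOST"); return False
    g,L=press_lid(c); print("press",g,*L,sep="\n")
    release_lid(c); print("top",top_press(c)); print("time",read_time_s()-t,read_time_s())
    return True
E
python3 - <<'E'
from runlid import *
run((.6837,.144),"red","A")
E
```

```text
lid [(np.float64(0.0008234674418215155), array([0.6839, 0.1448, 0.0448]), np.float64(0.0001378373302795721))]
pick (0.01759030079329534, 0.018106464659740824, array([-0.4067, -0.079 ,  0.4409]))
carry 0.01767691452305653
press
0.017485164704898568
(0.0405, array([ 1.8, -0.1,  2.9]), np.float64(0.0416), 0.0176)
(0.038, array([0.8, 0.8, 6.3]), np.float64(0.0395), 0.0177)
(0.0355, array([1.4, 0.6, 5.8]), np.float64(0.0369), 0.0173)
(0.034, array([-0.1,  1. ,  7. ]), np.float64(0.0353), 0.0175)
(0.0325, array([-2.9,  1.8, 12.1]), np.float64(0.0352), 0.0172)
top [(0.064, np.float64(-0.1), np.float64(0.0638)), (0.061, np.float64(0.2), np.float64(0.0609)), (0.059, np.float64(1.1), np.float64(0.0594)), (0.0575, np.float64(8.2), np.float64(0.0593)), (0.056, np.float64(13.5), np.float64(0.0593)), (0.0545, np.float64(20.0), np.float64(0.0592))]
time 12.25 84.5167
```

View pics/A_carry.png

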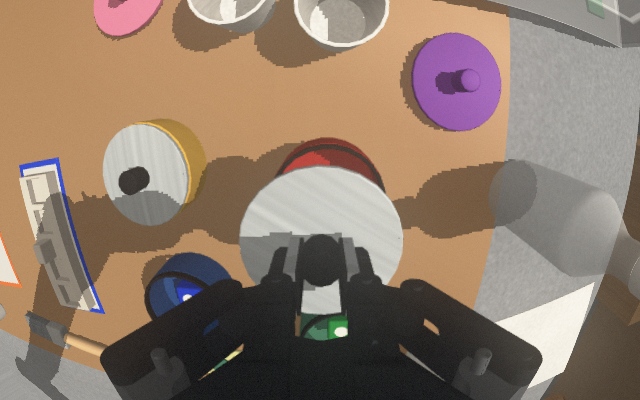

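Run:
```python
from runlid import *
run((.575,.403),"blue","C")
```

```text
lid [(np.float64(0.003008609989284864), array([0.5772, 0.4009, 0.0448]), np.float64(0.00013140388370005114))]
pick (0.017641846685815345, 0.01768474310210971, array([-0.1972,  0.6064,  0.5895]))
carry 0.01736160121453503
press
0.01749262020648026
(0.0405, array([ 0.7, -0.3,  2.1]), np.float64(0.0413), 0.0176)
(0.038, array([1.4, 0.3, 7.2]), np.float64(0.0389), 0.0175)
(0.0355, array([ 0.9, -0.1,  5.8]), np.float64(0.0363), 0.0178)
(0.034, array([0.6, 1.2, 9.4]), np.float64(0.0351), 0.0176)
(0.0325, array([-4.3,  1.6, 19.5]), np.float64(0.035), 0.0176)
top [(0.064, np.float64(0.9), np.float64(0.0639)), (0.061, np.float64(0.9), np.float64(0.0609)), (0.059, np.float64(1.9), np.float64(0.0593)), (0.0575, np.float64(11.5), np.float64(0.0592)), (0.056, np.float64(21.7), np.float64(0.0591))]
time 13.941599999999994 98.4583
```

```bash
ls pics | grep C_
```

```text
C_carry.png
C_look.png
```

Run:
```python
from runlid import *
run((.424,.414),"green","D")
```

```text
lid [(np.float64(0.007189583999740426), array([0.4307, 0.4114, 0.0449]), np.float64(0.0001053906143140636))]
pick (0.01735876253084969, 0.01747281665773075, array([-0.299 ,  0.3667, -0.7745]))
carry 0.017545289795979597
press
0.01752825859455409
(0.0405, array([ 0.8, -1.8,  1.1]), np.float64(0.0413), 0.0174)
(0.038, array([-0.8,  0.6,  5.3]), np.float64(0.0391), 0.0178)
(0.0355, array([ 1.2, -0.3,  6. ]), np.float64(0.0364), 0.0175)
(0.034, array([ 0.6, -0. ,  4.9]), np.float64(0.035), 0.0178)
(0.0325, array([-2.1,  1.6, 15.2]), np.float64(0.0349), 0.0178)
top [(0.064, np.float64(-0.2), np.float64(0.0639)), (0.061, np.float64(0.7), np.float64(0.0609)), (0.059, np.float64(0.5), np.float64(0.0593)), (0.0575, np.float64(10.2), np.float64(0.0592)), (0.056, np.float64(18.4), np.float64(0.0591))]
time 14.058400000000006 112.5167
```

View pics/D_look.png

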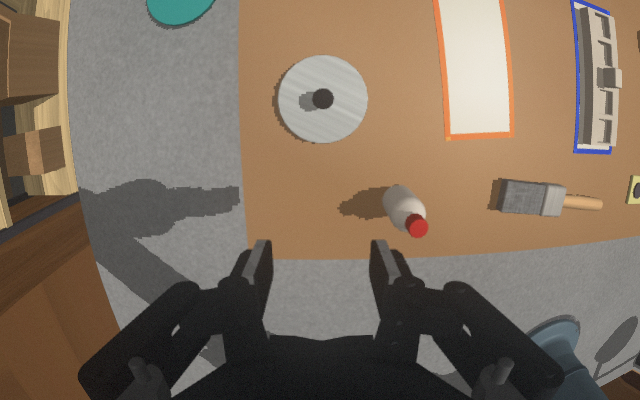

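All four lids are pressed and verified. Now a look at the pots and the mould before sliding it back.

Run:
```python
from h import *
import pickle
np.set_printoptions(precision=4,suppress=True)
move_ptp([.44,-.23,.22],quat(0)); snap("wrist","M0")
move_gripper(.05,40)
move_ptp([.44,.03,.15],quat(0)); P,im=snap("wrist","M1"); pickle.dump((P,im),open("M1.pkl","wb"))
o=im.copy()
c=np.array([.4992,.0287]);ya=MY
for z,L,W in ((.018,.094,.032),(.042,.013,.009)):
    p=[proj("wrist",P,[*(c+R.from_euler('z',ya).as_matrix()[:2,:2]@[sx*L,sy*W]),z]) for sx,sy in ((1,1),(1,-1),(-1,-1),(-1,1))]
    cv2.polylines(o,[np.round(p).astype(np.int32)],True,(255,0,255),1)
cv2.imwrite("pics/M1o.png",cv2.resize(o[60:330,200:440],None,fx=2.2,fy=2.2,interpolation=cv2.INTER_CUBIC)[:,:,::-1])
print(read_time_s())
```

```text
114.8667
```

View pics/M0.png

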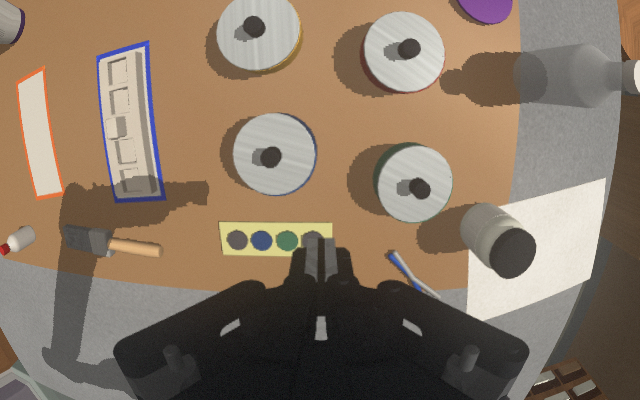

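View pics/M1o.png

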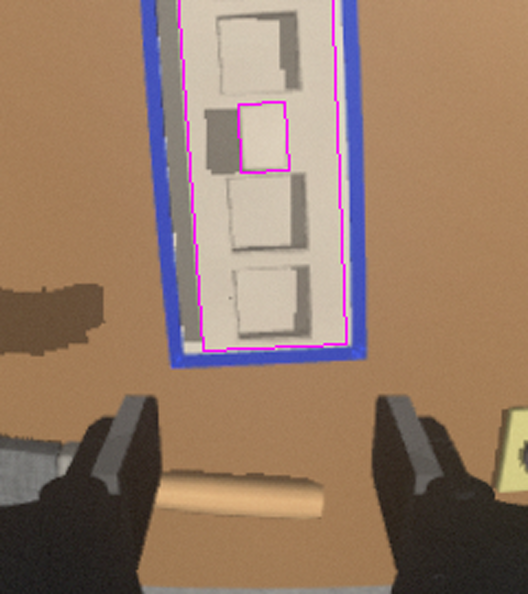

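All four pots are capped with level lids, and the model outline matches the mould exactly. Sliding it back to the orange mark.

Run:
```python
from h import *
np.set_printoptions(precision=4,suppress=True)
yaw=MY; c=[0.4992,0.0287]; yb=np.deg2rad(6.17); b=np.array([0.5038,0.2425])
t=read_time_s()
move_ptp([*c,0.08],quat(yaw)); movel([*c,0.014],quat(yaw),speed=0.08)
print(fz(),read_eef_pos())
move_gripper(0.01,40); g=read_finger_gap(); print("gap",g,fz(),read_eef_pos())
if g>.014:
    movel([*c,0.0135],quat(yaw),speed=0.02)
    movel([c[0]+.0008,c[1]+.03,0.0135],quat(yaw),speed=0.05); print("leg",fz(),read_eef_pos(),read_finger_gap())
    if read_finger_gap()>.014:
        movel([*b,0.0135],quat(yb),speed=0.07); print("arr",fz(),read_eef_pos(),read_finger_gap(),read_time_s()-t)
        e=read_eef_pos(); movel([2*b[0]-e[0],2*b[1]-e[1],.0135],quat(yb),speed=.03)
        print(read_eef_pos(),fz(),R.from_quat(read_tcp_rot()).as_euler('xyz',True))
snap("wrist","N0"); print(read_time_s())
```

```text
[-0.2052 -0.2443  0.506 ] [0.4997 0.0289 0.0143]
gap 0.01710961329608706 [-0.409   1.3141  3.9052] [0.5    0.0293 0.0148]
leg [ 0.2013 -8.1006  9.6755] [0.5022 0.0529 0.0149] 0.017253820487549146
arr [ -0.2649 -15.076   18.3862] [0.5078 0.2317 0.0151] 0.017071291666841733 5.5916
[0.5042 0.2476 0.0149] [ 2.7613 -7.0622  9.6968] [179.5182  -0.2336   5.9061]
121.0417
```

View pics/N0.png

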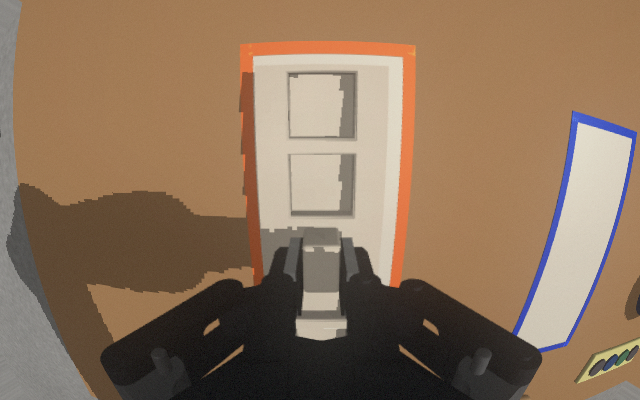

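Run:
```python
from h import *
import pickle
np.set_printoptions(precision=4,suppress=True)
yb=np.deg2rad(6.3)
movel([.5034,.2380,.0138],quat(yb),speed=.02); e=read_eef_pos(); print(e,fz(),R.from_quat(read_tcp_rot()).as_euler('xyz',True))
move_gripper(.05); print(read_eef_pos(),fz())
e=read_eef_pos(); movel([e[0],e[1],.10],speed=.15)
move_ptp([.44,.20,.18],quat(0)); P,im=snap("wrist","N1"); pickle.dump((P,im),open("N1.pkl","wb"))
m=cmask(im,"orange",170,150); n,l,s,_=cv2.connectedComponentsWithStats(m)
k=1+np.argmax(s[1:,4]); cs,_=cv2.findContours((l==k).astype(np.uint8),cv2.RETR_EXTERNAL,cv2.CHAIN_APPROX_NONE)
W=np.array([onz("wrist",P,p)[:2] for p in max(cs,key=cv2.contourArea)[:,0,:]]); print(cv2.minAreaRect((W*1000).astype(np.float32)))
print(read_time_s())
cv2.imwrite("pics/N1z.png",cv2.resize(im[20:270,200:440],None,fx=2.4,fy=2.4,interpolation=cv2.INTER_CUBIC)[:,:,::-1])
move_ptp([.45,.0,.30],quat(0)); snap("wrist","N2"); snap("top","T2"); snap("scene","S3")
```

```text
[0.5031 0.2431 0.0149] [0.6254 5.9167 2.9667] [-179.6069   -0.1464    6.5176]
[0.5028 0.237  0.0132] [ 0.4926  0.2754 -0.3721]
((503.9048767089844, 242.55496215820312), (218.25074768066406, 93.65042114257812), 6.089885711669922)
123.675
```

View pics/N1z.png

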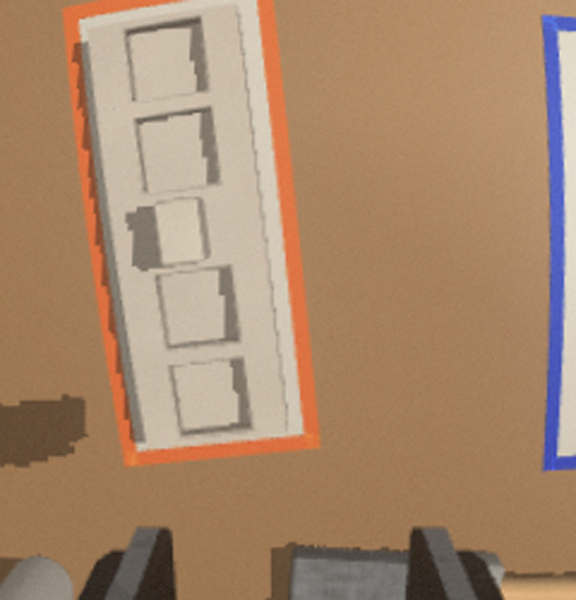

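View pics/N2.png

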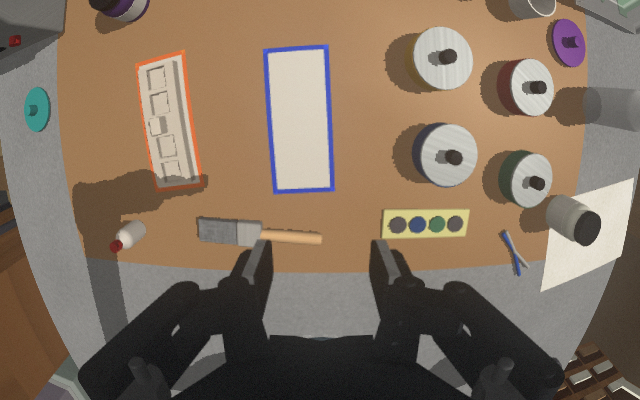

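View pics/T2.png

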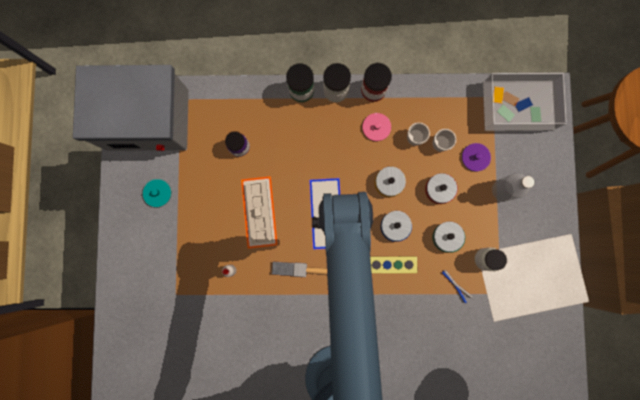

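The mould sits in the orange mark (N1z), all four pots are capped, and the bystanders are where they were at the start. A last overlay check of the mould and the lid heights before handing in.

Run:
```python
from h import *
import pickle
P,im=pickle.load(open("N1.pkl","rb")); o=im.copy()
c=np.array([.5031,.2431]);ya=np.deg2rad(6.5)
for z,L,W in ((.018,.094,.032),(.042,.013,.009),(0,.094,.032)):
    p=[proj("wrist",P,[*(c+R.from_euler('z',ya).as_matrix()[:2,:2]@[sx*L,sy*W]),z]) for sx,sy in ((1,1),(1,-1),(-1,-1),(-1,1))]
    cv2.polylines(o,[np.round(p).astype(np.int32)],True,(255,0,255) if z else (0,255,255),1)
cv2.imwrite("pics/N1o.png",cv2.resize(o[10:270,200:440],None,fx=2.2,fy=2.2,interpolation=cv2.INTER_CUBIC)[:,:,::-1])
move_ptp([.45,-.21,.26],quat(0)); P,im=snap("wrist","N3")
# lids on pots: fit the flange circle on plane z=.046 (top edge of the flange when home)
h=cv2.cvtColor(im,cv2.COLOR_RGB2HSV); m=((h[:,:,1]<60)&(h[:,:,2]>70)).astype(np.uint8); m=cv2.morphologyEx(m,cv2.MORPH_OPEN,np.ones((3,3)))
n,l,s,_=cv2.connectedComponentsWithStats(m)
for k in range(1,n):
    if s[k,4]<400: continue
    cs,_=cv2.findContours((l==k).astype(np.uint8),cv2.RETR_EXTERNAL,cv2.CHAIN_APPROX_NONE)
    q=cv2.convexHull(max(cs,key=cv2.contourArea))[:,0,:]
    W=np.array([onz("wrist",P,p,.046)[:2] for p in q]); f=least_squares(lambda q:np.hypot(W[:,0]-q[0],W[:,1]-q[1])-q[2],[*W.mean(0),.045],loss="soft_l1",f_scale=.001)
    for nme,pp in POT.items():
        if np.hypot(*(f.x[:2]-pp))<.03: print(nme,f.x.round(4),"off",(f.x[:2]-pp).round(4),"rms",np.sqrt(np.mean(f.fun**2)).round(5))
print(read_time_s(),read_ft_force())
```

```text
yellow [ 0.5934 -0.165   0.0444] off [ 0.     -0.0014] rms 0.00018
red [ 0.5716 -0.3204  0.0446] off [ 0.0003 -0.0012] rms 0.00028
blue [ 0.4583 -0.1816  0.0456] off [ 0.0008 -0.0026] rms 0.00037
green [ 0.4267 -0.3356  0.0471] off [0.0028 0.0014] rms 0.0024
125.6667 [ 0.4681117  -0.26406622  0.30780034]
```

View pics/N1o.png

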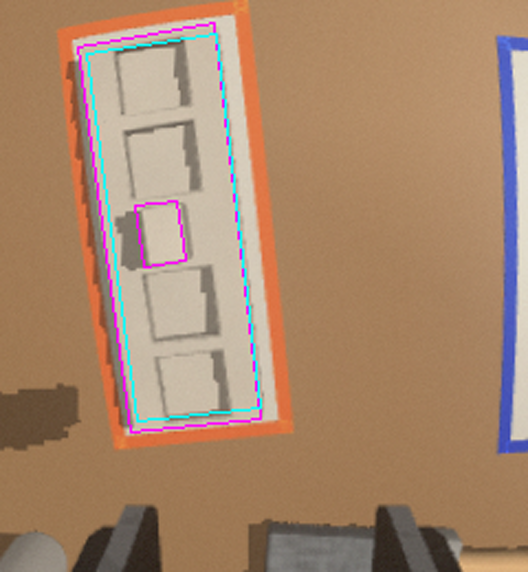

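View pics/N3.png

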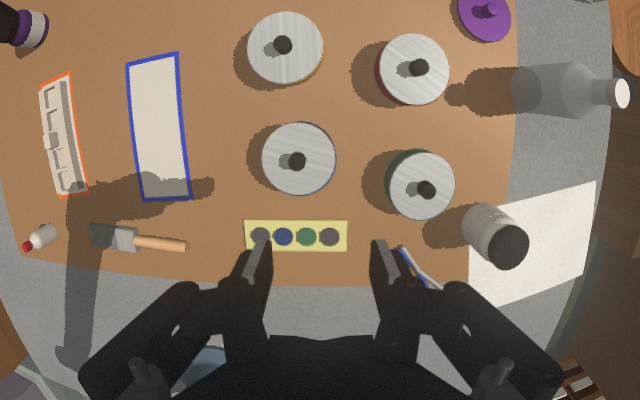

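Run:
```python
from bench import *
print(read_time_s()); print(sign_off())
```

```text
125.6667
the job is handed in; nothing more can be done
None
```

The job is done and handed in at 125.7 s of the 210 s; the sign-off gives no verdict.

- **Mould out:** I slid it by its rib from the orange to the blue mark with a light downward load. It came to rest about 3.5 mm off the mark's centre and 0.1–0.2° off in angle.
- **Castings:** All four were present. Each went into the pot of its own colour and lay flat before capping.
- **Lids:** All four were placed and pressed. The seals gave at about 6 N until a hard stop. A second push on each knob (16–22 N) found it rigid, with the knob top near 67 mm (nominal 68 mm). In the last picture, yellow, red and blue lie flat and within about 2.7 mm of the pot centres.
- **Mould back:** It sits inside the orange mark with about 1 mm and 0.4° of error. The jars, cups, squeeze bottle and look-alike lids appear where they started, and I never touched them.

Three checks failed or disagreed:
- **Fingertip position:** A touch on the table showed the fingertips about 9 mm behind the TCP, not 19 mm ahead as stated. My first grasp of the rib closed on air above it and moved nothing. I then used the measured value.
- **Green lid fit:** The last flange fit for the green lid was poor (2.4 mm rms), probably because the dark green pot was taken for lid. For that lid I rely on the press readings and the picture.
- **Final overlay:** The drawn outline of the returned mould was about 1–2 mm off the picture, well within the 15 mm margin.

I saw no lid knocked aside and no slackening of the grip.

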